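# Turn the backwards bead drawer round in its rack

## Robot

A 7-joint arm with a two-finger parallel gripper is mounted at the origin on the work surface. World frame = base frame: x ahead of the robot, y to its left, z up, the work surface at z = 0. Lengths are in m, angles in degrees, forces in N, time in s.
With the tool pointing down it reaches from about 0.4 to 0.875 m from the base axis. Payload 6.5 kg.
Tool frame: the origin (TCP) lies midway between the tips of the shut fingers; the grasp point (between the pads) lies 19 mm behind it; z points along the fingers, y is the line along which they close (so a half turn about z gives the same grasp; the last joint's range is limited). The gripper opens to 88 mm and grips with 3 to 60 N. Pads are 18 mm wide; open, the fingers measure 123 mm over their backs; the gripper's body (75 mm by 187 mm) begins 45 mm behind the grasp point.
Start: joints at [-74.095, 30.733, -0.252, 88.115, 0.149, 61.152, -4.079], TCP at [0.219, 0.612, 0.239] pointing down, gripper open.
Joint ranges: [-154.64, 154.64], [-21.42, 123.67], [-72.66, 72.17], [13.99, 137.28], [-74.86, 254.86], [10.95, 109.41], [-158.01, 158.01]. Speed limits (degrees/s): [136.94, 136.94, 180, 180, 180, 180, 180].

## Interface

Orientations are given as a 3x3 rotation matrix whose columns are the frame's x, y, z axes.
In Python, from rig import monitor, viewer, close_job gives the robot as it stands.
- The arm moves only by the tool apply_moves, never from a script. Its argument "deltas" is a list of rows, each an object with "angular": the turn, a rotation vector about the tool's x, y, z in rad, a list of three; "linear": the shift along the tool's x, y, z in cm, a list of three; "hand": the finger opening in cm, from 0 to 8.81. A call has 1 to 8 rows; each row is the pose to reach, as a shift and turn from the pose commanded when the call began, along the tool's axes at that moment; what a row does not reach only later rows make up. A row lasts 1/8 s, in which the tool goes at most 62.5 mm and 10.7 degrees, less where a joint would pass 70% of its speed; a pose out of reach is approached as far as the arm can. A call with a gripper value outside its range is refused whole. The fingers move at their own pace and stop on an object; "squeeze" is the grip in N (left out, the last holds). Time passes only in rows, so rows that repeat a pose let the fingers close. It gives the time, the measured TCP pose, the force, the opening and the grip force at its end, in the units of the state.
- monitor.read_state(): the state, without advancing time (a new reading comes with each control period).
- viewer.capture(name): name is "scene" or "side" or "wrist"; returns the picture (384x512x3 uint8, red, green, blue); there is no depth.
- viewer.get_calibration(name): a dict with "K" (3x3 intrinsics, pixels), "rvec" (rotation vector, rad) and "tvec" (3), from world to camera coordinates, as OpenCV has them; the wrist camera has in their place "tool_from_camera" (4x4, takes a point from camera to tool coordinates, whose origin is the TCP and whose axes are the flange's). Camera axes: x right, y down, z forward; pixel columns grow to the right and rows downward; lengths in m; the calibration is good to about 2 mm. The wrist camera is an equidistant fisheye: a pixel r from the principal point sees the ray r / f radians off the axis. A picture is of the moment at which its call begins: read the wrist's pose just before it. get_calibration takes no time and is no camera call.
- close_job(): hands the job in; it is judged then, once.
The state is a dict: "time_s": time; "joint_positions": joint angles; "dq": joint speeds; "joint_torque": joint torques, N m; "ee_pos": TCP position; "tool_rot": TCP orientation; "force": force on the tool from outside, world axes, zero at the start; "moment": the same for the moment, N m; "gripper_width": opening from 0.0 (shut) to 1.0 (fully open); "grasp_force": force on a finger pad.
Only numpy, scipy, OpenCV 4.12 (cv2) and the standard library are available. Lean on these libraries where they do the work, as an engineer would, in place of code of your own. Each camera call takes 0.05 s, during which the arm holds its last target. There are 200 camera calls.

## Task

One of the two bead drawers in the clear rack has been pushed in backwards, with its pull tongue hidden inside and its plain end sticking out. Slide it right out, turn it end for end, and slide it back into its bay past the spring nubs until it is fully home against the back, so that just the tongue stands out. Keep it level so that nothing spills, do not ram the rack, and leave the other drawer and everything else on the table where it is.

Things in the scene. Friction and masses are not known exactly. Their poses are not given: they have to be found in the camera images.
- rack: Clear plastic rack fixed to the table, 142 mm wide, 122 mm deep. Origin on the table under the centre of the mouth (front); x runs into the bays, y across, z up. Two level bays, axes at y = -40 and +40 mm, run from the mouth (x 0) to a solid back wall face at x = 80 mm. The roof's top is 33 mm above the table; behind the bays (x 88 to 122 mm) bead tubes stand 86 mm high.
- bay_minus (a point): Centre of the floor edge at the mouth of the bay at rack y = -40 mm, 4 mm above the table. Each bay is 47 mm wide and 25 mm high inside (floor 4, ceiling 29 mm above the table). The side walls flare out by about 4 mm a side over the first 8 mm at the mouth; floor and ceiling do not.
- bay_plus (a point): The same point of the bay at rack y = +40 mm.
- nubs (a point): Rack frame (60, 0, 15) mm: depth and height of the spring nubs. Each bay has one round-ended nub in either side wall here, 41 mm apart at rest. A 44 mm wide box pushed between them meets a bump of 4 to 15 N (least if straight), then drags with 1 to 7 N for the last 20 to 25 mm, up to the solid back wall. The tongue passes between them freely.
- drawer: Drawer that starts backwards, in either bay: grey open-topped box 80 x 44 x 22 mm, walls 4 mm, with a pull tongue on the middle of one end; the other end is plain. 110 mm long in all, 0.09 to 0.17 kg, holds bead tubes. Origin on the underside at the middle of the 110 mm; x along it: box from x -25 to +55 mm, tongue from -55 to -25 mm. Rightly home its axes match the rack's, origin at rack x 25 mm.
- drawer_tongue_tip (a point): middle of the tongue's free end face, drawer frame (-55, 0, 11) mm. The tongue is 30 mm long, 14 mm wide, and spans 2 to 20 mm above the drawer's underside. At the start it lies inside the bay, at the back wall.
- drawer_plain_end (a point): middle of the box's plain end face, drawer frame (55, 0, 11) mm. At the start it sticks 30 to 33 mm out of the mouth.
- neighbour: An identical drawer in the other bay, already the right way round with just its tongue out; same frame as the drawer. Leave it be.
- mat: Black silicone bead mat block, fixed flat on the table, 160 x 120 x 8 mm, origin at the centre of its underside; free room to set the drawer down.
- spoon_rest: white ceramic spoon rest, a round dish 96 mm across and 16 mm high with a short flat handle; bystander. Origin under the centre of the dish; the handle points to its -x, to 91 mm.
- opener: steel jump-ring opener, a finger ring 26 mm across, 9 mm high, lying flat; bystander. Origin at the centre of its underside.
- mug: blue ceramic mug, 85 mm high, 76 mm across; bystander. Origin at the centre of its underside.
- spool: copper wire spool, 40 mm across, 30 mm high, standing; bystander. Origin at the centre of its underside.
- pliers: small pliers with black grips lying flat, 115 mm long, 12 mm high; bystander. Origin at the pivot, on the table; jaws to its +x.
- tin: flat round aluminium tin, 68 mm across, 24 mm high; bystander. Origin at the centre of its underside.
Not all that is in view belongs to the job. Leave any green or yellow look-alike of the drawer alone.

How it is judged (in metres and radians):
On the way:
1. the drawer is right out of the rack (x of each of drawer_tongue_tip, drawer_plain_end in the frame of rack below -0.005 m), for 0.2 s.
At the end, for the whole second after the job is handed in: Drawer upright in a bay, tongue outwards, fully home: plain end within 4 mm of the back wall face (tongue tip 26 to 34 mm out of the mouth), both ends within 4 mm of the bay axis and of resting on its floor, at rest, let go; other drawer within 6 mm of its start (x of drawer_tongue_tip in the frame of rack between -0.034 and -0.026 m and x of drawer_plain_end in the frame of rack between 0.076 and 0.084 m and z of drawer_tongue_tip in the frame of rack between 0.011 and 0.019 m and z of drawer_plain_end in the frame of rack between 0.011 and 0.019 m and ((y of drawer_tongue_tip in the frame of rack between -0.044 and -0.036 m and y of drawer_plain_end in the frame of rack between -0.044 and -0.036 m) or (y of drawer_tongue_tip in the frame of rack between 0.036 and 0.044 m and y of drawer_plain_end in the frame of rack between 0.036 and 0.044 m)) and angle between drawer's own z axis and vertical below 0.1 rad and linear speed of drawer below 0.01 m/s and contact force between drawer and the fingers below 0.05 N and distance of neighbour from where it was at the start of the episode below 0.006 m); the robot touches nothing.
It fails at once if the drawer is tipped more than 35 degrees (angle between drawer's own z axis and vertical above 0.61 rad).
It fails at once if the rack is rammed: the drawer presses on it with more than 60 N (contact force between drawer and rack above 60 N).
It fails at once if the other drawer is shifted by more than 6 mm (distance of neighbour from where it was at the start of the episode above 0.006 m).
It fails at once if a bystander is shifted by more than 20 mm (distance of any of spoon_rest, opener, mug, spool, pliers, tin from where it was at the start of the episode above 0.02 m).
It also fails if it takes over 70 s, if anything falls off the work surface, if the arm or the gripper's body presses on something with over 40 N, if the wrist force passes 120 N, or if a joint passes its speed limit or range.

## Working session

There is one attempt and no reset: what is moved stays moved. The work goes in short steps, Python scripts to look and compute and a tool call to move; the robot and the scene stay as the last step left them, time stands still between calls to the robot, and variables do not carry over. Pictures are saved under pics/ and viewed, at most 12 in all, crops included, and the job is handed in when it is done.

Besides the shell and the picture viewer there is one more tool, called after ">>>" in YAML: its name, and indented under it one key for each argument. apply_moves: Moves the arm, as the interface text tells. Its arguments: {"type":"object","properties":{"deltas":{"type":"array","items":{"type":"object","properties":{"angular":{"type":"array","items":{"type":"number"}},"linear":{"type":"array","items":{"type":"number"}},"hand":{"type":"number"}}}},"squeeze":{"type":"number"}},"required":["deltas"]}

```bash
mkdir -p pics
python3 - <<'E'
from rig import monitor, viewer
import cv2,numpy as np
a=[viewer.capture(n) for n in("scene","side")]
for n,i in zip(("scene","side"),a): cv2.imwrite(f"pics/{n}0.png",i[:,:,::-1])
cv2.imwrite("pics/both0.png",cv2.resize(np.vstack(a)[:,:,::-1],None,fx=.78,fy=.78))
for n in("scene","side","wrist"): print(n,viewer.get_calibration(n))
print(monitor.read_state())
E
```

```text
scene {'K': array([[350.51798122,   0.        , 249.30121075],
       [  0.        , 350.51798122, 193.18968735],
       [  0.        ,   0.        ,   1.        ]]), 'rvec': array([ 2.07273268,  1.71698225, -0.48731924]), 'tvec': array([-0.10195604, -0.44297546,  1.50026246])}
side {'K': array([[417.69643982,   0.        , 258.64056526],
       [  0.        , 417.69643982, 191.27443873],
       [  0.        ,   0.        ,   1.        ]]), 'rvec': array([ 0.23859938, -2.90982298,  0.99958171]), 'tvec': array([0.53940797, 0.08701759, 1.17653692])}
wrist {'K': array([[297.31863964,   0.        , 259.16316309],
       [  0.        , 297.31863964, 191.51558839],
       [  0.        ,   0.        ,   1.        ]]), 'tool_from_camera': array([[-5.13335223e-04, -9.57727740e-01, -2.87675707e-01,
         7.52574035e-02],
       [ 9.99999031e-01, -1.19376316e-04, -1.38699482e-03,
         6.44634940e-04],
       [ 1.29402175e-03, -2.87676140e-01,  9.57726873e-01,
        -1.45802010e-01],
       [ 0.00000000e+00,  0.00000000e+00,  0.00000000e+00,
         1.00000000e+00]])}
{'time_s': 0.1, 'joint_positions': array([-74.09522065,  30.77272384,  -0.25504928,  88.16181329,
         0.14899771,  61.15310886,  -4.07867161]), 'dq': array([ 0.10402561, -0.06250081,  0.0846834 , -0.13785395,  0.01817212,
       -0.04705196, -0.00778301]), 'joint_torque': array([ 2.05473363e-03, -5.72076488e+01,  9.93277766e-01, -2.52226925e+01,
       -5.62532712e-02,  1.35053974e-02,  4.52435359e-05]), 'ee_pos': array([0.21891198, 0.61146117, 0.23795341]), 'tool_rot': array([[-9.41516300e-01,  3.36967190e-01, -4.11712648e-04],
       [ 3.36967425e-01,  9.41515163e-01, -1.46725315e-03],
       [-1.06782472e-04, -1.52017651e-03, -9.99998839e-01]]), 'force': array([0.068211  , 0.31712725, 0.25513118]), 'moment': array([-0.01798359,  0.01276216, -0.02262369]), 'grasp_force': 0.0, 'gripper_width': 1.0021857701713723}
```

View pics/scene0.png

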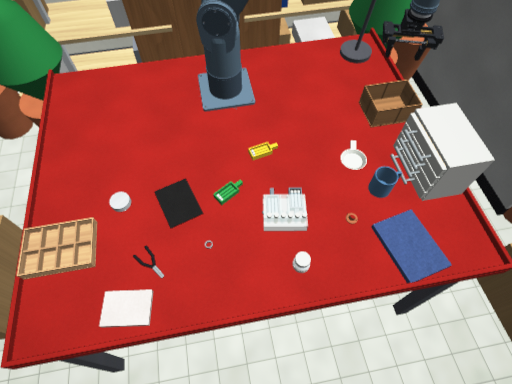

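View pics/side0.png

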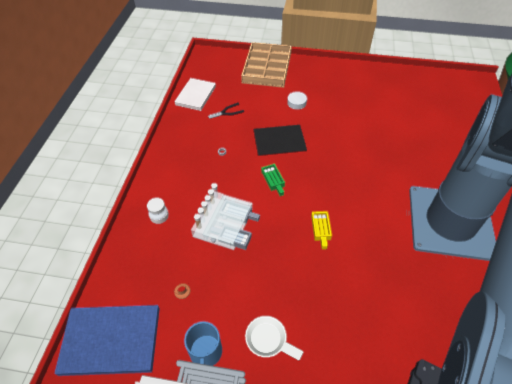

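The scene view shows the clear rack at about (285,212), mouth towards the robot. A narrow tongue sticks out at (271,191) and a wide box end at (295,190). Candidates for the drawer:
- grey wide end at (295,190): matches the backwards drawer
- grey tongue at (271,191): the neighbour
- green look-alike at (228,190): leave alone
- yellow look-alike at (263,150): leave alone

I'll check the choice in a close crop.

```bash
cat > h.py <<'E'
import numpy as np,cv2
from rig import monitor,viewer
from scipy.spatial.transform import Rotation as R
def fixed_ray(n,uv):
    c=viewer.get_calibration(n);M=cv2.Rodrigues(c['rvec'])[0]
    return -M.T@c['tvec'], M.T@np.linalg.inv(c['K'])@[uv[0],uv[1],1]
def wrist_ray(uv,s):
    c=viewer.get_calibration('wrist');K=c['K'];T=c['tool_from_camera']
    d=np.array([(uv[0]-K[0,2])/K[0,0],(uv[1]-K[1,2])/K[1,1]]);r=np.hypot(*d)
    v=np.r_[d/r*np.sin(r),np.cos(r)] if r>0 else np.array([0,0,1.])
    return s['ee_pos']+s['tool_rot']@T[:3,3], s['tool_rot']@T[:3,:3]@v
def plane(ray,z):
    o,d=ray; return o+d*(z-o[2])/d[2]
def proj_fixed(n,P):
    c=viewer.get_calibration(n)
    return cv2.projectPoints(np.float64(P).reshape(-1,3),c['rvec'],c['tvec'],c['K'],None)[0].reshape(-1,2)
E
python3 - <<'E'
from h import *
a=cv2.imread('pics/scene0.png')[175:240,250:320];b=cv2.imread('pics/side0.png')[175:255,185:270]
cv2.imwrite('pics/crop0.png',np.hstack([cv2.resize(a,(395,370),interpolation=2),cv2.resize(b,(395,370),interpolation=2)]))
for n,uv,z in [('scene',(271,190),.015),('scene',(295,187),.026),('scene',(290,187),.026),('scene',(301,187),.026),('scene',(285,212),.033),('scene',(228,190),.01),('scene',(180,203),.008),('scene',(263,150),.01),('side',(257,217),.015),('side',(246,241),.026),('side',(280,139),.008),('side',(273,178),.01),('side',(321,228),.01),('side',(222,152),.0),('side',(182,291),.0),('side',(266,337),.0)]:
    print(n,uv,plane(fixed_ray(n,uv),z).round(3))
E
```

```text
scene (271, 190) [0.538 0.081 0.015]
scene (295, 187) [0.548 0.163 0.026]
scene (290, 187) [0.545 0.146 0.026]
scene (301, 187) [0.552 0.183 0.026]
scene (285, 212) [0.64  0.105 0.033]
scene (228, 190) [ 0.506 -0.066  0.01 ]
scene (180, 203) [ 0.525 -0.237  0.008]
scene (263, 150) [0.357 0.09  0.01 ]
side (257, 217) [0.538 0.081 0.015]
side (246, 241) [0.553 0.169 0.026]
side (280, 139) [ 0.516 -0.241  0.008]
side (273, 178) [ 0.515 -0.071  0.01 ]
side (321, 228) [0.358 0.085 0.01 ]
side (222, 152) [ 0.693 -0.161  0.   ]
side (182, 291) [0.689 0.324 0.   ]
side (266, 337) [0.462 0.403 0.   ]
```

View pics/crop0.png

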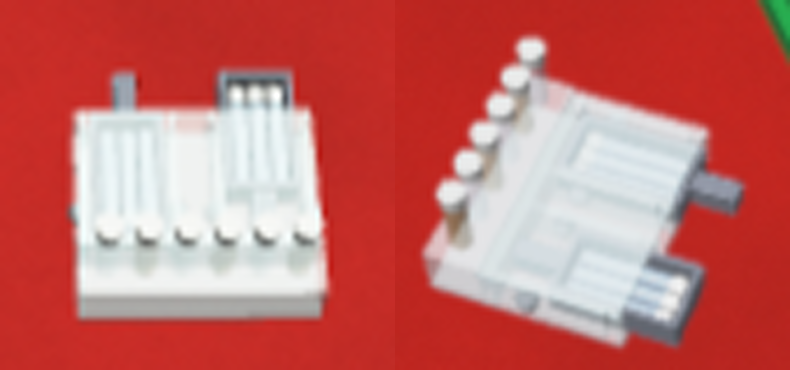

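The crop confirms it: the wide box end on the rack's +y side, at about (0.55, 0.165), is the backwards drawer. The neighbour's tongue is at (0.538, 0.081). Next I move above it for a close look.

>>> apply_moves:
  deltas:
    - {"linear": [-3, -2, 0], "angular": [0, 0, -0.02], "hand": 8.8}
    - {"linear": [-8, -5.4, 0.5], "angular": [0, 0, -0.05], "hand": 8.8}
    - {"linear": [-13, -8.8, 1], "angular": [0, 0, -0.08], "hand": 8.8}
    - {"linear": [-18, -12.2, 1.5], "angular": [0, 0, -0.11], "hand": 8.8}
    - {"linear": [-23, -15.6, 2], "angular": [0, 0, -0.14], "hand": 8.8}
    - {"linear": [-28, -19, 2.5], "angular": [0, 0, -0.17], "hand": 8.8}
    - {"linear": [-33, -22.4, 3], "angular": [0, 0, -0.19], "hand": 8.8}
    - {"linear": [-38, -25.8, 3], "angular": [0, 0, -0.213], "hand": 8.8}

```text
time_s: 1.1
ee_pos: [0.4904, 0.2391, 0.2082]
tool_rot: [[-0.992, 0.129, -0.001], [0.129, 0.992, -0.0], [0.001, -0.001, -1.0]]
force: [0.2, 0.3, 0.5]
gripper_width: 0.998
grasp_force: 0.0
```

Run:
```python
from h import *
s=monitor.read_state();print(s['time_s'],s['ee_pos'],s['tool_rot'],s['joint_positions'])
d=np.array([.545,.163,.2])-s['ee_pos'];print(s['tool_rot'].T@d*100)
```

```text
1.1 [0.49038883 0.23911954 0.20818725] [[-9.91591110e-01  1.29407635e-01 -8.57434651e-04]
 [ 1.29408061e-01  9.91591317e-01 -4.62083150e-04]
 [ 7.90427668e-04 -5.69156499e-04 -9.99999526e-01]] [-33.61143018  22.69345211   3.66752498 105.92830058  -1.80966631
  51.48974592  53.46587778]
[-6.40089079 -6.84077132  0.81755901]
```

>>> apply_moves:
  deltas:
    - {"linear": [-3, -3, 0.5], "hand": 8.8}
    - {"linear": [-5.5, -6, 1], "hand": 8.8}
    - {"linear": [-5.5, -6, 1], "hand": 8.8}
    - {"linear": [-5.5, -6, 1], "hand": 8.8}

```text
validation failed for argument at $.de...
```

Run:
```python
from h import *
import pickle
s=monitor.read_state();im=viewer.capture('wrist');pickle.dump((s,im),open('w1.pkl','wb'))
print(s['time_s'],s['ee_pos'],s['tool_rot'].round(4));cv2.imwrite('pics/w1.png',im[:,:,::-1])
```

```text
1.1 [0.49038883 0.23911954 0.20818725] [[-9.916e-01  1.294e-01 -9.000e-04]
 [ 1.294e-01  9.916e-01 -5.000e-04]
 [ 8.000e-04 -6.000e-04 -1.000e+00]]
```

View pics/w1.png

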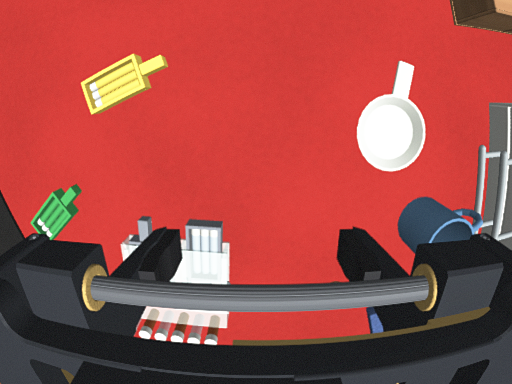

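The first picture shows the drawer's wide plain end at (205,237) and the neighbour's tongue at (145,228). The move call was refused because each row needs every field, so I resend it in full.

>>> apply_moves:
  deltas:
    - {"linear": [-2.5, -3.4, 0.5], "angular": [0, 0, 0], "hand": 8.8}
    - {"linear": [-4.5, -6.8, 1], "angular": [0, 0, 0], "hand": 8.8}
    - {"linear": [-4.5, -6.8, 1], "angular": [0, 0, 0], "hand": 8.8}
    - {"linear": [-4.5, -6.8, 1], "angular": [0, 0, 0], "hand": 8.8}

```text
time_s: 1.65
ee_pos: [0.5252, 0.1685, 0.1986]
tool_rot: [[-0.992, 0.13, -0.001], [0.13, 0.992, 0.0], [0.001, 0.0, -1.0]]
force: [-0.2, 0.7, -0.1]
gripper_width: 0.997
grasp_force: 0.0
```

Run:
```python
from h import *
import pickle
s=monitor.read_state();im=viewer.capture('wrist');pickle.dump((s,im),open('w2.pkl','wb'))
print(s['time_s'],s['ee_pos'],s['tool_rot'].round(4))
c=im[150:300,130:400];cv2.imwrite('pics/w2.png',cv2.resize(c,None,fx=2.9,fy=2.9,interpolation=2)[:,:,::-1])
```

```text
1.65 [0.52515719 0.16854681 0.19855277] [[-9.915e-01  1.300e-01 -6.000e-04]
 [ 1.300e-01  9.915e-01  4.000e-04]
 [ 7.000e-04  4.000e-04 -1.000e+00]]
```

View pics/w2.png

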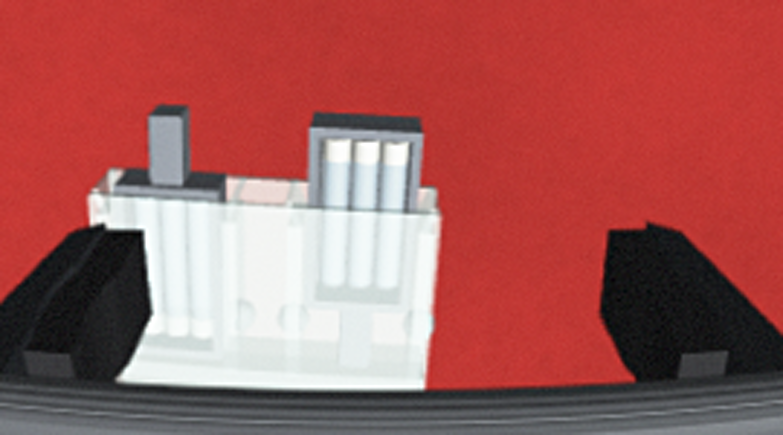

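The crop shows the drawer's plain-end top edge from (311,128) to (422,133), the neighbour's tongue tip at (149,118) to (188,121), and the mouth near row 200.

Run:
```python
from h import *
import pickle
s,im=pickle.load(open('w2.pkl','rb'))
P={}
for k,p,z in [('dL',(311,128),.026),('dR',(422,133),.026),('bL',(316,113),.004),('bR',(418,118),.004),('tL',(149,118),.024),('tR',(188,121),.024),('roofL',(90,194),.033),('roofR',(440,213),.033),('nbL',(115,193),.026),('nbR',(225,197),.026)]:
    P[k]=plane(wrist_ray((p[0]/2.9+130,p[1]/2.9+150),s),z);print(k,P[k].round(4))
d=(P['dL']+P['dR'])/2;t=(P['tL']+P['tR'])/2
print(d,t,np.linalg.norm(P['dR']-P['dL']))
for a,b in(('dL','dR'),('roofL','roofR'),('tL','tR')):
    v=P[b]-P[a];print(a,np.degrees(np.arctan2(-v[0],v[1])),np.linalg.norm(v))
v=d-t;print('ends',np.degrees(np.arctan2(-v[0],v[1])),np.linalg.norm(v[:2]))
```

```text
dL [0.5452 0.1415 0.026 ]
dR [0.5528 0.1839 0.026 ]
bL [0.5456 0.142  0.004 ]
bR [0.5532 0.1834 0.004 ]
tL [0.5333 0.0777 0.024 ]
tR [0.5366 0.0933 0.024 ]
roofL [0.559  0.0488 0.033 ]
roofR [0.5842 0.1871 0.033 ]
nbL [0.5623 0.057  0.026 ]
nbR [0.5694 0.1027 0.026 ]
[0.54899847 0.16273294 0.026     ] [0.53496152 0.08549732 0.024     ] 0.04304586323076119
dL -10.179490038733322 0.04304586323076119
roofL -10.297308728132583 0.14053093135632325
tL -11.932531353104206 0.01599217552800171
ends -10.300610619206553 0.07850081448592515
```

Rack yaw is about −10.3° and its origin about (0.572, 0.1185). I rotate to match and descend around the box end.

>>> apply_moves:
  deltas:
    - {"linear": [-2.5, -0.2, 3], "angular": [0, 0, 0.03], "hand": 6.4}
    - {"linear": [-3.8, -0.3, 7], "angular": [0, 0, 0.049], "hand": 6.4}
    - {"linear": [-3.8, -0.3, 11], "angular": [0, 0, 0.049], "hand": 6.4}
    - {"linear": [-3.8, -0.3, 14], "angular": [0, 0, 0.049], "hand": 6.4}
    - {"linear": [-3.8, -0.3, 16], "angular": [0, 0, 0.049], "hand": 6.4}
    - {"linear": [-3.8, -0.3, 16], "angular": [0, 0, 0.049], "hand": 6.4}

```text
time_s: 2.45
ee_pos: [0.5618, 0.1605, 0.0377]
tool_rot: [[-0.984, 0.178, -0.002], [0.178, 0.984, -0.0], [0.002, -0.001, -1.0]]
force: [-0.3, -0.1, -0.1]
gripper_width: 0.722
grasp_force: 0.0
```

Run:
```python
from h import *
s=monitor.read_state();im=viewer.capture('wrist')
print(s['ee_pos'],s['tool_rot'].round(4))
d=np.array([.5628,.1602,.007])-s['ee_pos'];print(s['tool_rot'].T@d*100)
c=im[150:320,130:400];cv2.imwrite('pics/w3.png',cv2.resize(c,None,fx=2.9,fy=2.9,interpolation=2)[:,:,::-1])
```

```text
[0.56182585 0.16045492 0.0377197 ] [[-9.841e-01  1.776e-01 -2.300e-03]
 [ 1.776e-01  9.841e-01 -4.000e-04]
 [ 2.200e-03 -8.000e-04 -1.000e+00]]
[-0.10711273 -0.00542257  3.07174841]
```

View pics/w3.png

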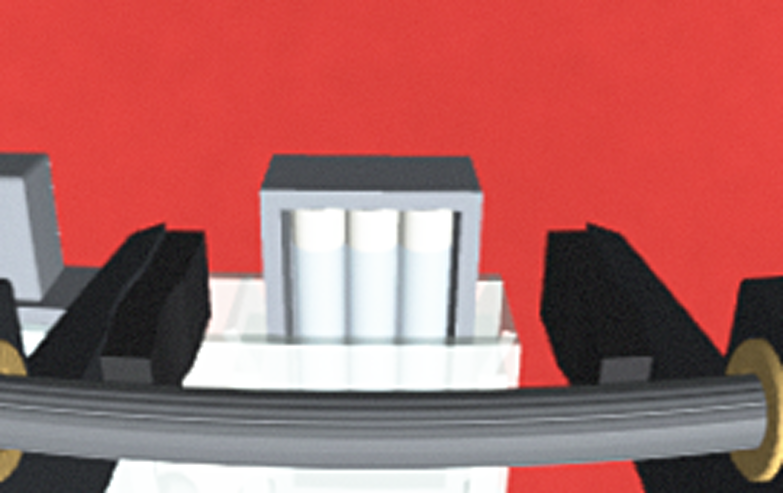

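The picture shows the box centred between the fingers (371 against 375) and square to them. Lower and grip.

>>> apply_moves:
  deltas:
    - {"linear": [-0.1, 0, 1.5], "angular": [0, 0, 0], "hand": 6.4}
    - {"linear": [-0.1, 0, 3], "angular": [0, 0, 0], "hand": 6.4}
    - {"linear": [-0.1, 0, 3], "angular": [0, 0, 0], "hand": 6.4}
    - {"linear": [-0.1, 0, 3], "angular": [0, 0, 0], "hand": 4}
    - {"linear": [-0.1, 0, 3], "angular": [0, 0, 0], "hand": 4}
    - {"linear": [-0.1, 0, 3], "angular": [0, 0, 0], "hand": 4}
    - {"linear": [-0.1, 0, 3], "angular": [0, 0, 0], "hand": 4}
    - {"linear": [-0.1, 0, 3], "angular": [0, 0, 0], "hand": 4}
  squeeze: 30

```text
time_s: 3.5
ee_pos: [0.5642, 0.1596, 0.0091]
tool_rot: [[-0.984, 0.179, 0.001], [0.179, 0.984, 0.0], [-0.001, 0.0, -1.0]]
force: [-0.7, 0.0, 3.0]
gripper_width: 0.497
grasp_force: 29.9
```

>>> apply_moves:
  deltas:
    - {"linear": [0.7, 0, -0.05], "angular": [0, 0, 0], "hand": 4}
    - {"linear": [2, 0, -0.1], "angular": [0, 0, 0], "hand": 4}
    - {"linear": [3.5, 0, -0.1], "angular": [0, 0, 0], "hand": 4}
    - {"linear": [5, 0, -0.1], "angular": [0, 0, 0], "hand": 4}
    - {"linear": [6.5, 0, -0.1], "angular": [0, 0, 0], "hand": 4}
    - {"linear": [8, 0, -0.1], "angular": [0, 0, 0], "hand": 4}
    - {"linear": [9.5, 0, -0.1], "angular": [0, 0, 0], "hand": 4}
    - {"linear": [10.8, 0, -0.1], "angular": [0, 0, 0], "hand": 4}
  squeeze: 40

```text
time_s: 4.5
ee_pos: [0.4567, 0.1791, 0.0098]
tool_rot: [[-0.984, 0.179, -0.0], [0.179, 0.984, 0.0], [0.0, 0.0, -1.0]]
force: [0.1, 0.6, -0.9]
gripper_width: 0.494
grasp_force: 39.9
```

>>> apply_moves:
  deltas:
    - {"linear": [0.3, 0, 0], "angular": [0, 0, 0], "hand": 4}
    - {"linear": [0.3, 0, -1.5], "angular": [0, 0, 0], "hand": 4}
    - {"linear": [0.3, 0, -3.5], "angular": [0, 0, 0], "hand": 4}
    - {"linear": [0.3, 0, -5], "angular": [0, 0, 0], "hand": 4}
    - {"linear": [0.3, 0, -5], "angular": [0, 0, 0], "hand": 4}
    - {"linear": [0.3, 0, -5], "angular": [0, 0, 0], "hand": 4}

```text
time_s: 5.25
ee_pos: [0.4546, 0.1793, 0.0596]
tool_rot: [[-0.984, 0.179, -0.0], [0.179, 0.984, -0.0], [0.0, -0.0, -1.0]]
force: [-0.6, -0.7, -2.1]
gripper_width: 0.492
grasp_force: 39.9
```

Run:
```python
from h import *
s=monitor.read_state();print(s['ee_pos'],s['joint_positions'],s['force'],s['moment'])
a=viewer.capture('side')[130:290,190:390];b=viewer.capture('wrist')
cv2.imwrite('pics/c4.png',np.hstack([cv2.resize(a,(400,320)),cv2.resize(b,(400,320))])[:,:,::-1])
```

```text
[0.45463394 0.179314   0.05956521] [-30.76843069  32.12091143   4.93292334 118.77309068  -5.35298213
  29.31821092  57.77960306] [-0.60703937 -0.71902968 -2.14192439] [0.00295392 0.04310079 0.02041131]
```

View pics/c4.png

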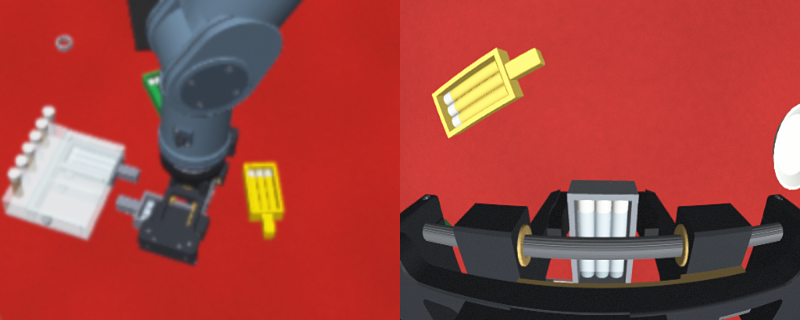

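The side view shows the drawer clear of the rack and level. The wrist view shows it held by its plain end. Now the half turn.

>>> apply_moves:
  deltas:
    - {"linear": [0, 0, 0], "angular": [0, 0, 0.1], "hand": 4}
    - {"linear": [0, 0, 0], "angular": [0, 0, 0.28], "hand": 4}
    - {"linear": [0, 0, 0], "angular": [0, 0, 0.46], "hand": 4}
    - {"linear": [0, 0, 0], "angular": [0, 0, 0.64], "hand": 4}
    - {"linear": [0, 0, 0], "angular": [0, 0, 0.82], "hand": 4}
    - {"linear": [0, 0, 0], "angular": [0, 0, 1.0], "hand": 4}
    - {"linear": [0, 0, 0], "angular": [0, 0, 1.18], "hand": 4}
    - {"linear": [0, 0, 0], "angular": [0, 0, 1.36], "hand": 4}

```text
time_s: 6.35
ee_pos: [0.4544, 0.1793, 0.0592]
tool_rot: [[-0.025, 1.0, -0.001], [1.0, 0.025, -0.001], [-0.001, -0.001, -1.0]]
force: [0.7, -0.2, -2.0]
gripper_width: 0.494
grasp_force: 39.9
```

>>> apply_moves:
  deltas:
    - {"linear": [0, 0, 0], "angular": [0, 0, 0.18], "hand": 4}
    - {"linear": [0, 0, 0], "angular": [0, 0, 0.36], "hand": 4}
    - {"linear": [0, 0, 0], "angular": [0, 0, 0.54], "hand": 4}
    - {"linear": [0, 0, 0], "angular": [0, 0, 0.72], "hand": 4}
    - {"linear": [0, 0, 0], "angular": [0, 0, 0.9], "hand": 4}
    - {"linear": [0, 0, 0], "angular": [0, 0, 1.08], "hand": 4}
    - {"linear": [0, 0, 0], "angular": [0, 0, 1.26], "hand": 4}
    - {"linear": [0, 0, 0], "angular": [0, 0, 1.42], "hand": 4}

```text
time_s: 7.35
ee_pos: [0.4545, 0.1794, 0.0592]
tool_rot: [[0.984, 0.176, -0.001], [0.176, -0.984, -0.001], [-0.001, 0.001, -1.0]]
force: [-0.9, -0.1, -1.6]
gripper_width: 0.494
grasp_force: 39.9
```

>>> apply_moves:
  deltas:
    - {"linear": [0, 0, 0], "angular": [0, 0, 0.17], "hand": 4}
    - {"linear": [0, 0, 0], "angular": [0, 0, 0.3], "hand": 4}
    - {"linear": [0, 0, 0], "angular": [0, 0, 0.3616], "hand": 4}
    - {"linear": [0, 0, 0], "angular": [0, 0, 0.3616], "hand": 4}
    - {"linear": [0, 0, 0], "angular": [0, 0, 0.3616], "hand": 4}

```text
time_s: 7.98
ee_pos: [0.4546, 0.1794, 0.0595]
tool_rot: [[0.984, -0.177, -0.0], [-0.177, -0.984, -0.0], [-0.0, 0.0, -1.0]]
force: [-0.1, -0.7, -0.5]
gripper_width: 0.501
grasp_force: 39.9
```

Run:
```python
from h import *
s=monitor.read_state();print(s['ee_pos'],s['tool_rot'],s['joint_positions'])
O=np.array([.572,.1185]);y=np.radians(-10.3);ex=np.array([np.cos(y),np.sin(y)]);ey=np.array([-ex[1],ex[0]])
g=O-.045*ex+.04*ey
d=np.r_[g,.006]-s['ee_pos'];print(s['tool_rot'].T@d*100, np.degrees(np.arctan2(s['tool_rot'][1,0],s['tool_rot'][0,0])))
```

```text
[0.45457969 0.17937751 0.05947253] [[ 9.84130437e-01 -1.77446307e-01 -3.03336985e-04]
 [-1.77446423e-01 -9.84130376e-01 -4.11743307e-04]
 [-2.25460812e-04  4.59035183e-04 -9.99999869e-01]] [-64.51169589  44.20621415  50.37285856 120.55401777 -53.88252199
  41.64575524 -78.15260667]
[ 8.14266152 -0.10109014  5.34537123] -10.221056614499515
```

>>> apply_moves:
  deltas:
    - {"linear": [2, -0.05, 0], "angular": [0, 0, 0], "hand": 4}
    - {"linear": [5, -0.1, 1], "angular": [0, 0, 0], "hand": 4}
    - {"linear": [7, -0.1, 3], "angular": [0, 0, 0], "hand": 4}
    - {"linear": [7, -0.1, 4.6], "angular": [0, 0, 0], "hand": 4}
    - {"linear": [7, -0.1, 5.2], "angular": [0, 0, 0], "hand": 4}
    - {"linear": [7, -0.1, 5.4], "angular": [0, 0, 0], "hand": 4}
    - {"linear": [7, -0.1, 5.4], "angular": [0, 0, 0], "hand": 4}

```text
time_s: 8.85
ee_pos: [0.5235, 0.1682, 0.006]
tool_rot: [[0.984, -0.178, 0.0], [-0.178, -0.984, 0.0], [0.0, -0.0, -1.0]]
force: [0.4, -0.2, -1.9]
gripper_width: 0.494
grasp_force: 39.9
```

>>> apply_moves:
  deltas:
    - {"linear": [0, 0, 0], "angular": [0, 0, 0], "hand": 6.4}
    - {"linear": [0, 0, 0], "angular": [0, 0, 0], "hand": 6.4}
    - {"linear": [0, 0, 0], "angular": [0, 0, 0], "hand": 6.4}
    - {"linear": [0, 0, -2], "angular": [0, 0, 0], "hand": 6.4}
    - {"linear": [0, 0, -5], "angular": [0, 0, 0], "hand": 6.4}
    - {"linear": [-3, 0, -7], "angular": [0, 0, 0], "hand": 6.4}
    - {"linear": [-6, 0, -8], "angular": [0, 0, 0], "hand": 6.4}
    - {"linear": [-6, 0, -8], "angular": [0, 0, 0], "hand": 6.4}

```text
time_s: 9.85
ee_pos: [0.4634, 0.1794, 0.087]
tool_rot: [[0.984, -0.178, -0.0], [-0.178, -0.984, 0.002], [-0.001, -0.002, -1.0]]
force: [1.2, 0.4, -0.8]
gripper_width: 0.723
grasp_force: 0.0
```

Run:
```python
from h import *
s=monitor.read_state();print(s['ee_pos'],s['tool_rot'].round(4),s['joint_positions'])
b=viewer.capture('wrist');cv2.imwrite('pics/w5.png',b[:,:,::-1])
```

```text
[0.4634147  0.17940184 0.08703426] [[ 9.84e-01 -1.78e-01 -4.00e-04]
 [-1.78e-01 -9.84e-01  1.80e-03]
 [-7.00e-04 -1.70e-03 -1.00e+00]] [-65.90562675  42.51089242  53.59699963 119.09275548 -50.57546023
  44.91391822 -80.43818276]
```

View pics/w5.png

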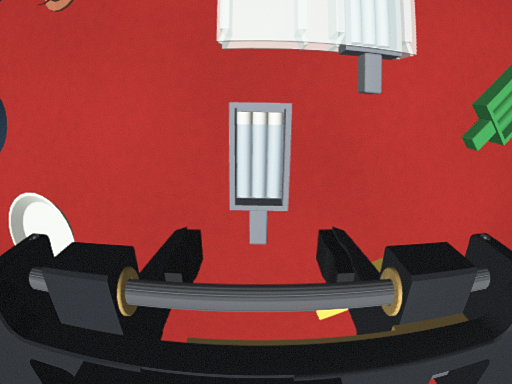

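The wrist picture shows the drawer flat on the table, plain end facing the rack. Its box corners are (230,103), (292,104), (288,210) and (229,210), and the neighbour's tongue tip is at (370,93). I measure the drawer and rack together.

Run:
```python
from h import *
b=cv2.imread('pics/w5.png');s=monitor.read_state()
hsv=cv2.cvtColor(b,cv2.COLOR_BGR2HSV)
nr=((hsv[...,1]<130)).astype(np.uint8)
m=np.zeros_like(nr);m[95:226,215:305]=nr[95:226,215:305]
# row edges of box sides
W=lambda u,v,z:plane(wrist_ray((u,v),s),z)
L=[];Rr=[]
for v in range(110,205,5):
    c=np.where(m[v])[0];L.append(W(c.min()-.5,v,.022));Rr.append(W(c.max()+.5,v,.022))
L=np.array(L);Rr=np.array(Rr)
for e in(L,Rr):
    p=np.polyfit(e[:,0],e[:,1],1);print('side yaw',np.degrees(np.arctan(p[0])))
mid=(L+Rr)/2;print('width',np.linalg.norm((L-Rr)[:,:2],axis=1).round(4))
print('mid',mid[0],mid[-1])
pe=[np.where(m[:,u])[0].min()-.5 for u in(245,260,275)];print(pe,[W(u,v,.022).round(4) for u,v in zip((245,260,275),pe)])
print('tongue',W(370,93,.015),'tipL/R',W(359,93,.024),W(381,93,.024),'roof edge',W(220,42,.033),W(412,50,.033))
for v in (65,75,85):
    c=np.where(nr[v,345:395])[0]+345;print(v,c.min(),c.max(),W((c.min()+c.max())/2,v,.024))
O=np.array([.572,.1185]);y=np.radians(-10.3);ex=np.array([np.cos(y),np.sin(y)]);ey=np.array([-ex[1],ex[0]])
F=lambda P:(np.array([(P[:2]-O)@ex,(P[:2]-O)@ey])*1000).round(1)
print('rackframe mids',F(mid[0]),F(mid[-1]),'pe',F(W(260,pe[1],.022)),'ntongue',F(W(370,93,.024)),'roof',F(W(220,42,.033)),F(W(412,50,.033)),'tcp',F(s['ee_pos']))
```

```text
side yaw -11.532673034532122
side yaw -10.9915711347483
width [0.0442 0.0443 0.0444 0.0445 0.0439 0.044  0.0442 0.0443 0.0445 0.0446
 0.0448 0.0442 0.0444 0.0446 0.0448 0.045  0.0445 0.0447 0.0449]
mid [0.53360507 0.16679589 0.022     ] [0.46844688 0.17973624 0.022     ]
[np.float64(101.5), np.float64(101.5), np.float64(102.5)] [array([0.5412, 0.1761, 0.022 ]), array([0.5393, 0.1658, 0.022 ]), array([0.5368, 0.1556, 0.022 ])]
tongue [0.53412265 0.08249052 0.015     ] tipL/R [0.53513806 0.09452432 0.024     ] [0.53340218 0.07716804 0.024     ] roof edge [0.58445577 0.18450936 0.033     ] [0.56317375 0.05018715 0.033     ]
65 358 381 [0.55476199 0.08293604 0.024     ]
75 358 381 [0.54741515 0.08422578 0.024     ]
85 358 381 [0.54011219 0.08544258 0.024     ]
rackframe mids [-46.4  40.7] [-112.8   41.7] pe [-40.6  40.7] ntongue [-31.3 -38.8] roof [ 0.5 67.2] [  3.5 -68.8] tcp [-116.4   40.6]
```

>>> apply_moves:
  deltas:
    - {"linear": [0.6, 0, 3], "angular": [0, 0, 0], "hand": 6.4}
    - {"linear": [0.6, 0, 6], "angular": [0, 0, 0], "hand": 6.4}
    - {"linear": [0.6, 0, 8], "angular": [0, 0, 0], "hand": 6.4}
    - {"linear": [0.6, 0, 8.1], "angular": [0, 0, 0], "hand": 6.4}
    - {"linear": [0.6, 0, 8.1], "angular": [0, 0, 0], "hand": 6.4}
    - {"linear": [0.6, 0, 8.1], "angular": [0, 0, 0], "hand": 4}
    - {"linear": [0.6, 0, 8.1], "angular": [0, 0, 0], "hand": 4}
    - {"linear": [0.6, 0, 8.1], "angular": [0, 0, 0], "hand": 4}
  squeeze: 30

```text
time_s: 10.9
ee_pos: [0.471, 0.1779, 0.0053]
tool_rot: [[0.984, -0.179, 0.001], [-0.179, -0.984, 0.001], [0.001, -0.001, -1.0]]
force: [-1.2, 0.6, 5.3]
gripper_width: 0.497
grasp_force: 30.0
```

>>> apply_moves:
  deltas:
    - {"linear": [0, 0, 0], "angular": [0, 0, 0], "hand": 4}
    - {"linear": [0, 0, 0], "angular": [0, 0, 0], "hand": 4}
    - {"linear": [0, 0, -0.3], "angular": [0, 0, 0], "hand": 4}
    - {"linear": [0, 0, -0.5], "angular": [0, 0, 0], "hand": 4}
    - {"linear": [0.8, 0, -0.5], "angular": [0, 0, 0], "hand": 4}
    - {"linear": [2, 0, -0.5], "angular": [0, 0, 0], "hand": 4}
    - {"linear": [2.8, 0, -0.5], "angular": [0, 0, 0], "hand": 4}
    - {"linear": [2.8, 0, -0.5], "angular": [0, 0, 0], "hand": 4}

```text
time_s: 11.9
ee_pos: [0.4992, 0.1721, 0.0097]
tool_rot: [[0.984, -0.179, 0.001], [-0.179, -0.984, -0.0], [0.001, 0.0, -1.0]]
force: [-0.2, -0.2, -1.9]
gripper_width: 0.498
grasp_force: 30.0
```

Run:
```python
from h import *
s=monitor.read_state();print(s['ee_pos'],s['tool_rot'].round(4),s['joint_positions'],s['force'])
b=viewer.capture('wrist');cv2.imwrite('pics/w6.png',cv2.resize(b[60:260,150:400],None,fx=3,fy=3,interpolation=2)[:,:,::-1])
```

```text
[0.49915734 0.17212102 0.00973161] [[ 9.838e-01 -1.794e-01  9.000e-04]
 [-1.794e-01 -9.838e-01 -3.000e-04]
 [ 9.000e-04  2.000e-04 -1.000e+00]] [-57.00977769  50.79044285  45.01010634 114.99547633 -58.07879
  40.16408374 -74.24548747] [-0.19058261 -0.20491386 -1.92620606]
```

View pics/w6.png

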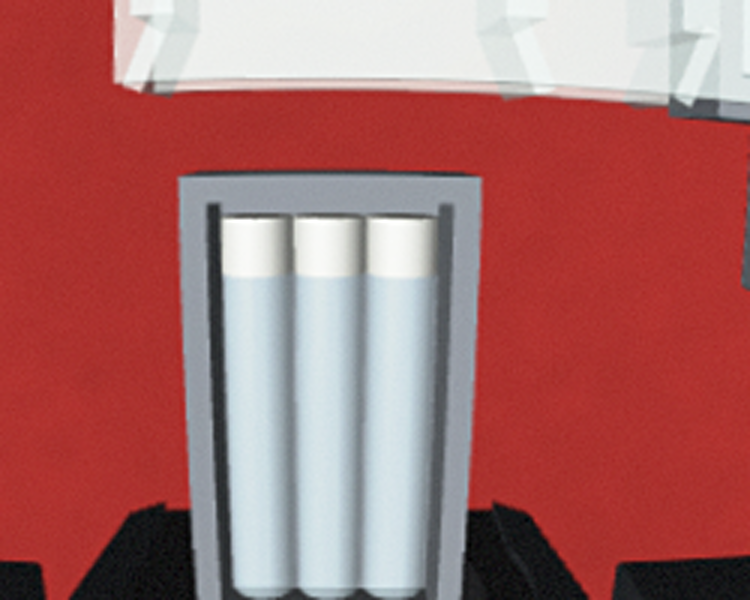

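The crop shows the box heading squarely at the bay, with the plain end at row 178, the mouth near row 92, and the bay about 1 mm to the right. I insert gently with that correction.

>>> apply_moves:
  deltas:
    - {"linear": [0.5, 0.05, 0], "angular": [0, 0, 0], "hand": 4}
    - {"linear": [1.0, 0.05, 0], "angular": [0, 0, 0], "hand": 4}
    - {"linear": [1.4, 0.05, 0], "angular": [0, 0, 0], "hand": 4}
    - {"linear": [1.8, 0.05, 0], "angular": [0, 0, 0], "hand": 4}
    - {"linear": [2.2, 0.05, 0], "angular": [0, 0, 0], "hand": 4}
    - {"linear": [2.6, 0.05, 0], "angular": [0, 0, 0], "hand": 4}
    - {"linear": [2.6, 0.05, 0], "angular": [0, 0, 0], "hand": 4}

```text
time_s: 12.82
ee_pos: [0.5241, 0.1673, 0.0098]
tool_rot: [[0.984, -0.179, 0.0], [-0.179, -0.984, -0.0], [0.0, 0.0, -1.0]]
force: [-0.5, 0.2, -1.3]
gripper_width: 0.499
grasp_force: 30.0
```

Entered with no contact force. Continue.

>>> apply_moves:
  deltas:
    - {"linear": [0.5, 0, 0], "angular": [0, 0, 0], "hand": 4}
    - {"linear": [1.0, 0, 0], "angular": [0, 0, 0], "hand": 4}
    - {"linear": [1.5, 0, 0], "angular": [0, 0, 0], "hand": 4}
    - {"linear": [2.0, 0, 0], "angular": [0, 0, 0], "hand": 4}
    - {"linear": [2.5, 0, 0], "angular": [0, 0, 0], "hand": 4}
    - {"linear": [3.0, 0, 0], "angular": [0, 0, 0], "hand": 4}
    - {"linear": [3.5, 0, 0], "angular": [0, 0, 0], "hand": 4}
    - {"linear": [3.5, 0, 0], "angular": [0, 0, 0], "hand": 4}

```text
time_s: 13.82
ee_pos: [0.5585, 0.161, 0.0098]
tool_rot: [[0.984, -0.179, 0.0], [-0.179, -0.984, -0.0], [0.0, 0.0, -1.0]]
force: [-0.9, 0.5, -1.1]
gripper_width: 0.497
grasp_force: 30.0
```

>>> apply_moves:
  deltas:
    - {"linear": [0.4, 0, 0], "angular": [0, 0, 0], "hand": 4}
    - {"linear": [0.6, 0, 0], "angular": [0, 0, 0], "hand": 4}
    - {"linear": [0.6, 0, 0.03], "angular": [0, 0, 0], "hand": 4}
    - {"linear": [0.6, 0, 0.03], "angular": [0, 0, 0], "hand": 6.4}
    - {"linear": [0.6, 0, 0.03], "angular": [0, 0, 0], "hand": 6.4}
    - {"linear": [0.6, 0, 0.03], "angular": [0, 0, 0], "hand": 6.4}
    - {"linear": [-1, 0, 0], "angular": [0, 0, 0], "hand": 6.4}
    - {"linear": [-2.3, 0, 0], "angular": [0, 0, 0], "hand": 6.4}

```text
time_s: 14.82
ee_pos: [0.5349, 0.1653, 0.0097]
tool_rot: [[0.984, -0.179, -0.0], [-0.179, -0.984, -0.0], [-0.0, 0.0, -1.0]]
force: [0.3, -0.8, -0.4]
gripper_width: 0.73
grasp_force: 0.0
```

>>> apply_moves:
  deltas:
    - {"linear": [0, 0, 0], "angular": [0, 0, 0], "hand": 1.0}
    - {"linear": [0, 0, 0], "angular": [0, 0, 0], "hand": 1.0}
    - {"linear": [0, 0, 0], "angular": [0, 0, 0], "hand": 1.0}
    - {"linear": [0, 0, 0], "angular": [0, 0, 0], "hand": 1.0}
    - {"linear": [0, 0, 0], "angular": [0, 0, 0], "hand": 1.0}
    - {"linear": [0, 0, 0], "angular": [0, 0, 0], "hand": 1.0}
    - {"linear": [0, 0, 0], "angular": [0, 0, 0], "hand": 1.0}
  squeeze: 40

```text
time_s: 15.7
ee_pos: [0.5356, 0.1652, 0.0097]
tool_rot: [[0.984, -0.179, 0.0], [-0.179, -0.984, -0.0], [0.0, 0.0, -1.0]]
force: [1.3, -0.8, -0.6]
gripper_width: 0.151
grasp_force: 40.0
```

Run:
```python
from h import *
s=monitor.read_state();print(s['ee_pos'],s['gripper_width'],s['grasp_force'],s['force'])
b=viewer.capture('wrist');cv2.imwrite('pics/w7.png',cv2.resize(b[60:260,150:400],None,fx=3,fy=3,interpolation=2)[:,:,::-1])
```

```text
[0.53559183 0.16515134 0.00973666] 0.15137363955772107 39.99984920024872 [ 1.28724989 -0.75527952 -0.64790591]
```

View pics/w7.png

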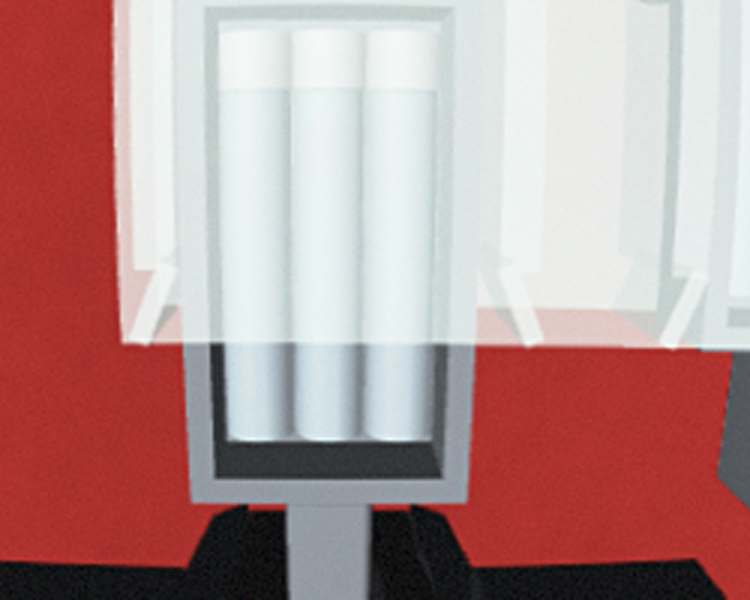

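The crop shows the box straight in the bay, with its end about 25 mm out, and the tongue gripped. I push past the nubs, watching the force.

>>> apply_moves:
  deltas:
    - {"linear": [0.3, 0.05, 0], "angular": [0, 0, 0], "hand": 1}
    - {"linear": [0.5, 0.05, 0], "angular": [0, 0, 0], "hand": 1}
    - {"linear": [0.7, 0.05, 0], "angular": [0, 0, 0], "hand": 1}
    - {"linear": [0.9, 0.05, 0], "angular": [0, 0, 0], "hand": 1}
    - {"linear": [1.1, 0.05, 0], "angular": [0, 0, 0], "hand": 1}
    - {"linear": [1.3, 0.05, 0], "angular": [0, 0, 0], "hand": 1}
    - {"linear": [1.5, 0.05, 0], "angular": [0, 0, 0], "hand": 1}
    - {"linear": [1.5, 0.05, 0], "angular": [0, 0, 0], "hand": 1}

```text
time_s: 16.75
ee_pos: [0.5483, 0.1621, 0.0092]
tool_rot: [[0.984, -0.179, -0.004], [-0.179, -0.984, 0.0], [-0.004, 0.0, -1.0]]
force: [-5.9, 0.1, 2.1]
gripper_width: 0.154
grasp_force: 40.0
```

>>> apply_moves:
  deltas:
    - {"linear": [0.2, 0, 0], "angular": [0, 0, 0], "hand": 1}
    - {"linear": [0.4, 0, 0], "angular": [0, 0, 0], "hand": 1}
    - {"linear": [0.6, 0, 0], "angular": [0, 0, 0], "hand": 1}
    - {"linear": [0.75, 0, 0], "angular": [0, 0, 0], "hand": 1}
    - {"linear": [0.75, 0, 0], "angular": [0, 0, 0], "hand": 1}

```text
time_s: 17.38
ee_pos: [0.5551, 0.1609, 0.0093]
tool_rot: [[0.984, -0.179, -0.005], [-0.179, -0.984, 0.001], [-0.005, 0.0, -1.0]]
force: [-8.0, 0.5, 5.5]
gripper_width: 0.156
grasp_force: 40.0
```

>>> apply_moves:
  deltas:
    - {"linear": [0.15, 0, 0], "angular": [0, 0, 0], "hand": 1}
    - {"linear": [0.3, 0, 0], "angular": [0, 0, 0], "hand": 1}
    - {"linear": [0.45, 0, 0], "angular": [0, 0, 0], "hand": 1}
    - {"linear": [0.6, 0, 0], "angular": [0, 0, 0], "hand": 1}
    - {"linear": [0.6, 0, 0], "angular": [0, 0, 0], "hand": 1}

```text
time_s: 18.0
ee_pos: [0.5604, 0.16, 0.0094]
tool_rot: [[0.984, -0.179, -0.007], [-0.179, -0.984, 0.001], [-0.007, -0.0, -1.0]]
force: [-9.7, 0.7, 9.3]
gripper_width: 0.156
grasp_force: 40.0
```

>>> apply_moves:
  deltas:
    - {"linear": [0.1, 0, -0.05], "angular": [0, 0, 0], "hand": 1}
    - {"linear": [0.2, 0, -0.05], "angular": [0, 0, 0], "hand": 1}
    - {"linear": [0.3, 0, -0.05], "angular": [0, 0, 0], "hand": 1}
    - {"linear": [0.3, 0, -0.05], "angular": [0, 0, 0], "hand": 1}

```text
time_s: 18.5
ee_pos: [0.5629, 0.1595, 0.0095]
tool_rot: [[0.984, -0.179, -0.007], [-0.179, -0.984, 0.001], [-0.008, 0.0, -1.0]]
force: [-10.8, 0.8, 6.5]
gripper_width: 0.156
grasp_force: 40.0
```

Run:
```python
from h import *
s=monitor.read_state();b=viewer.capture('wrist');print(s['force'],s['moment'])
cv2.imwrite('pics/w8.png',cv2.resize(b[60:260,150:400],None,fx=3,fy=3,interpolation=2)[:,:,::-1])
```

```text
[-10.82944181   0.76399468   6.5085749 ] [ 0.2848928   2.48727385 -0.02655449]
```

View pics/w8.png

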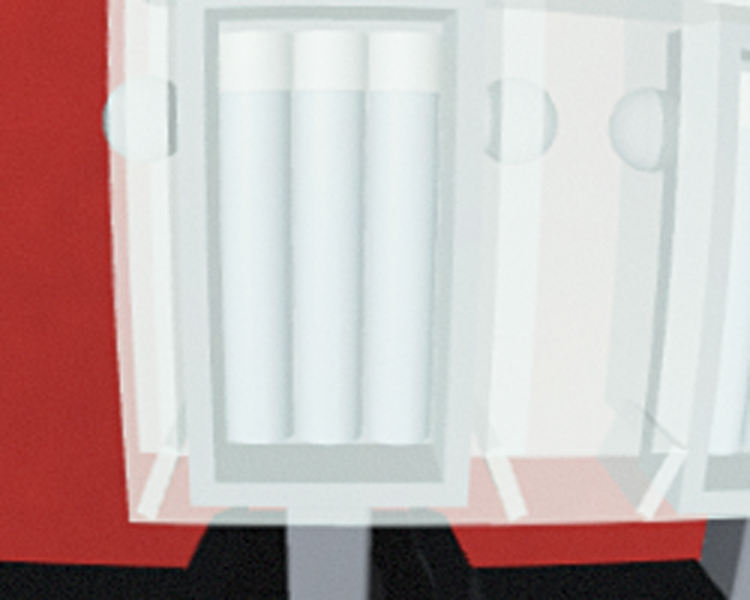

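Run:
```python
from h import *
s=monitor.read_state()
O=np.array([.572,.1185]);y=np.radians(-10.3);ex=np.array([np.cos(y),np.sin(y)]);ey=np.array([-ex[1],ex[0]])
for k,u,v,z in[('boxend',330,507,.026),('boxendL',192,504,.026),('boxendR',468,507,.026),('roof',330,521,.033),('roofL',140,521,.033),('roofR',700,520,.033),('neighend',735,514,.026),('nub z15 L',140,118,.015),('nubR',520,122,.015),('plainend',330,10,.026)]:
    P=plane(wrist_ray((u/3+150,v/3+60),s),z);print(k,(np.array([(P[:2]-O)@ex,(P[:2]-O)@ey])*1000).round(1))
```

```text
boxend [-0.1 39. ]
boxendL [ 0.3 60.9]
boxendR [-0.3 17. ]
roof [ 0.7 39. ]
roofL [ 0.5 68. ]
roofR [ -0.4 -20.4]
neighend [ -3.  -30.5]
nub z15 L [60.4 68.7]
nubR [59.8  9.2]
plainend [75.3 39. ]
```

The crop and rays put the box end at rack x ≈ 0, which is essentially home. One more gentle press to seat it.

>>> apply_moves:
  deltas:
    - {"linear": [0.1, 0, 0], "angular": [0, 0, 0], "hand": 1}
    - {"linear": [0.2, 0, 0], "angular": [0, 0, 0], "hand": 1}
    - {"linear": [0.3, 0, 0], "angular": [0, 0, 0], "hand": 1}
    - {"linear": [0.4, 0, 0], "angular": [0, 0, 0], "hand": 1}
    - {"linear": [0.4, 0, 0], "angular": [0, 0, 0], "hand": 1}

```text
time_s: 19.18
ee_pos: [0.5629, 0.1595, 0.0094]
tool_rot: [[0.984, -0.178, -0.016], [-0.178, -0.984, 0.004], [-0.016, -0.001, -1.0]]
force: [-23.2, 2.2, 21.3]
gripper_width: 0.157
grasp_force: 40.0
```

Against the wall: the force rose to 23 N with no motion. Ease off, release and lift clear.

>>> apply_moves:
  deltas:
    - {"linear": [-0.3, 0, -0.03], "angular": [0, 0, 0], "hand": 1}
    - {"linear": [-0.6, 0, -0.05], "angular": [0, 0, 0], "hand": 1}
    - {"linear": [-0.6, 0, -0.05], "angular": [0, 0, 0], "hand": 4}
    - {"linear": [-0.6, 0, -0.05], "angular": [0, 0, 0], "hand": 4}
    - {"linear": [-0.6, 0, -0.05], "angular": [0, 0, 0], "hand": 4}
    - {"linear": [-0.6, 0, -0.05], "angular": [0, 0, 0], "hand": 4}
    - {"linear": [-0.6, 0, -2], "angular": [0, 0, 0], "hand": 4}
    - {"linear": [-0.6, 0, -5], "angular": [0, 0, 0], "hand": 4}

```text
time_s: 20.18
ee_pos: [0.5642, 0.1592, 0.0613]
tool_rot: [[0.984, -0.179, -0.001], [-0.179, -0.984, -0.001], [-0.001, 0.001, -1.0]]
force: [-0.7, 0.2, 0.6]
gripper_width: 0.455
grasp_force: 0.0
```

>>> apply_moves:
  deltas:
    - {"linear": [-2, 0, -4], "angular": [0, 0, 0], "hand": 4}
    - {"linear": [-5, 0, -7], "angular": [0, 0, 0], "hand": 4}
    - {"linear": [-7, 0, -8], "angular": [0, 0, 0], "hand": 4}
    - {"linear": [-7, 0, -8], "angular": [0, 0, 0], "hand": 4}

```text
time_s: 20.68
ee_pos: [0.4951, 0.1727, 0.1417]
tool_rot: [[0.984, -0.178, 0.001], [-0.178, -0.984, 0.002], [0.001, -0.002, -1.0]]
force: [0.9, -0.4, -0.4]
gripper_width: 0.459
grasp_force: 0.0
```

Run:
```python
from h import *
s=monitor.read_state();b=viewer.capture('wrist');print(s['ee_pos'],s['force'])
cv2.imwrite('pics/w9.png',cv2.resize(b[0:200,150:420],None,fx=2.9,fy=2.9,interpolation=2)[:,:,::-1])
```

```text
[0.49512078 0.1727429  0.1416848 ] [ 0.91412396 -0.41801462 -0.44254774]
```

View pics/w9.png

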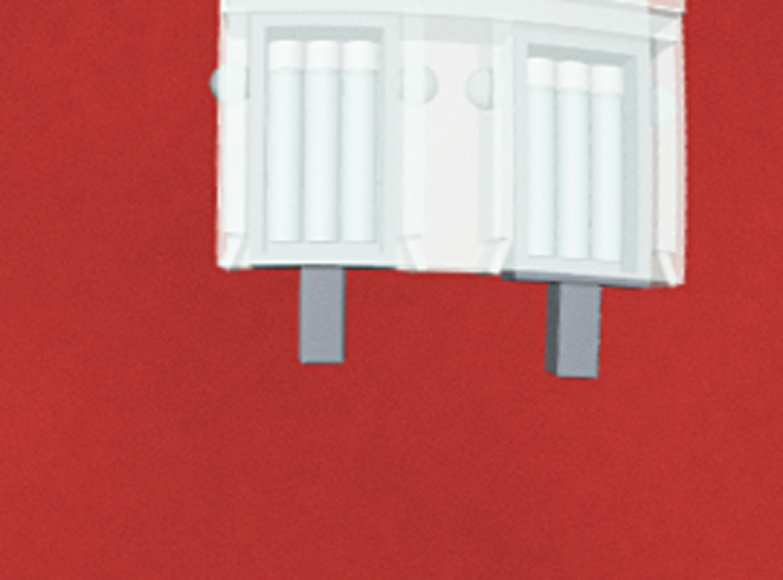

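The final crop shows both drawers home with equal tongues. The tips are at rows 362 and 377, against mouth edges at 268 and 283. The arm is clear, so I hand in.

```bash
python3 -c "
from rig import close_job
print(close_job())"
```

```text
the job is handed in; nothing more can be done
None
```

The drawer is turned round and pushed fully home against the back wall with only its tongue out, the other drawer shows no shift, and the job was handed in at about 21 s; no verdict came back.

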